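# Unclip a rock-sample tote and lay its lid on the bench mat

### The job

Open the rock-sample tote with the blue clips: flip both blue clips off the lid by pressing down their tabs, then lift the lid off by its blue handle and set it down gently, not dropped, flat and handle up, in the middle of the green mat with its long sides along the mat's. Leave the clips swung out, and leave the red-clipped tote shut as it is.

Things in the scene. Friction and masses are not known exactly. Their poses are not given: they have to be found in the camera images.
- blue_tote: clear plastic tote with grey rock pieces inside, fixed to the bench; 190 (x) x 140 (y) x 85 mm high, walls 4 mm, blue clips in the middle of its two long (+y, -y) edges. Origin at the centre of its underside, x along its long sides, z up
- blue_tote_left_clip (a joint): hinge of the blue plastic clip on the blue tote's left (+y) long edge, rad: 0 = closed, its hook over the lid; 1.15 = fully swung out. An over-centre spring (about 5 N at the tab) snaps it shut below 0.45 and open above, and it stays there. Hinge line along the tote's x axis, 80 mm above the bench, at tote y = +77 mm
- blue_tote_right_clip (a joint): hinge of the blue plastic clip on the blue tote's right (-y) long edge, rad: 0 = closed, its hook over the lid; 1.15 = fully swung out. An over-centre spring (about 5 N at the tab) snaps it shut below 0.45 and open above, and it stays there. Hinge line along the tote's x axis, 80 mm above the bench, at tote y = -77 mm
- blue_tote_left_clip_tab (a point): press point on the finger tab of the blue tote's left (+y) clip, on its top face (95.5 mm above the bench when closed), 32 mm outside the hinge line; the tab is 44 mm wide, 4 mm thick, sticks straight out from the tote and ends 13 mm beyond this point. Pressing it straight down by 15 to 25 mm swings the clip outward and off the lid. The axes are the clip's, those of the tote when closed
- blue_tote_right_clip_tab (a point): press point on the finger tab of the blue tote's right (-y) clip, on its top face (95.5 mm above the bench when closed), 32 mm outside the hinge line; the tab is 44 mm wide, 4 mm thick, sticks straight out from the tote and ends 13 mm beyond this point. Pressing it straight down by 15 to 25 mm swings the clip outward and off the lid. The axes are the clip's, those of the tote when closed
- blue_tote_lid_handle (a point): centre of the blue bar handle on the blue tote's loose white lid. Lid plate 194 (x) x 142 (y) x 5 mm, 0.18 to 0.35 kg. The bar runs along the lid's x, 84 mm long, 14 mm wide and 14 mm high, its legs take 10 mm at each end; its centre lies 28 mm above the lid's top, 39 mm above the lid's lowest edge (a locating rim 6 mm deep below the plate), and 118 mm above the bench when the lid is on. Axes are the lid's, z up
- mat_top (a point): centre of the top face of the fixed green mat, 250 (x) x 200 (y) x 4 mm; x along its long sides, z up
- red_tote_lid_handle (a point): centre of the red bar handle on the other tote's lid: an equal tote, but with red clips and handle, to be left shut
- red_tote_left_clip (a joint): left clip of the red tote, rad, 0 = closed; leave it closed
- red_tote_right_clip (a joint): right clip of the red tote, rad, 0 = closed; leave it closed
Things that resemble listed ones, but are neither listed nor needed, are in the scene too. Leave any turquoise look-alike of the part that bears red_tote_left_clip alone.

How it is judged:
By the outcome, as a careful person would: the job done as asked, in the order asked, and still so for the second after the job is handed in, with the robot touching nothing.
It also fails if it takes over 61 s, if anything falls off the work surface, if the arm or the gripper's body presses on something with over 40 N, if the wrist force passes 120 N, or if a joint passes its speed limit or range.

### The arm

A 6-joint arm with a two-finger parallel gripper is mounted at the origin on the work surface. World frame = base frame: x ahead of the robot, y to its left, z up, the work surface at z = 0. Lengths are in mm, angles in rad, forces in N, time in s.
With the tool pointing down it reaches from about 325 to 850 mm from the base axis. Payload 15.5 kg.
Tool frame: the origin (TCP) lies at the very end of the fingers, on their centre line; the grasp point (between the pads) lies 19 mm behind it (pinch_z is the distance from the TCP to the grasp point, in mm); y points along the fingers, z is the direction in which the jaws open and shut, and the axes are right-handed (so a half turn about y gives the same grasp; the last joint's range is limited). The gripper opens to 91 mm and grips with 3 to 60 N. Pads are 32 mm wide; open, the fingers measure 118 mm over their backs; the gripper's body (76 mm by 178 mm) begins 60 mm behind the grasp point.
Start: joints at [-1.196, 0.494, 1.345, -0, 1.302, -0.096], TCP at [282.944, -557.287, 213.915] pointing down, gripper open.
Joint ranges: [-2.91, 2.91], [-0.82, 2.16], [0.22, 2.67], [-1.22, 4.37], [0.12, 2.79], [-3.08, 3.08]. Speed limits (rad/s): [1.89, 1.89, 2.57, 3.01, 3.01, 3.01].

### API

Orientations are given as a unit quaternion [w, x, y, z].
In Python, from workcell import observe, camera, job_done, find_in, outline_of, landmark_of, pinch_z gives the robot as it stands. The module is installed in compiled form; this text tells all that it offers.
- The arm moves only by the tool drive_tool, never from a script. Its argument "commands" is a list of rows, each a list of 7 numbers: the turn, a rotation vector about the tool's x, y, z in degrees, then the shift along the tool's x, y, z in cm, then the closure, from -1 (fully open) to 1 (shut). A call has 1 to 5 rows; each row shifts and turns the commanded pose from where the row before left it, along the tool's axes as they then stand; what a row does not reach is not made up. A row lasts 1/8 s, in which the tool goes at most 62.5 mm and 10.7 degrees, less where a joint would pass 70% of its speed; a pose out of reach is approached as far as the arm can. A call with a gripper value outside its range is refused whole. The fingers move at their own pace and stop on an object; the grip force is fixed at half the most. Time passes only in rows, so rows that do not move let the fingers close. It gives the time, the measured TCP pose, the force and the opening at its end, in the units of the state.
- observe(): the state, without advancing time (a new reading comes with each control period).
- camera(name): name is "scene" or "top"; returns a dict with "image" (400x640x3 uint8, red, green, blue), "z_map" (400x640 float32, mm along the optical axis (not along the pixel's ray), 0 where there is no reading), "K" (3x3 intrinsics, pixels), "rvec" (rotation vector, rad) and "tvec" (3), from world to camera coordinates, as OpenCV has them. Camera axes: x right, y down, z forward; pixel columns grow to the right and rows downward; lengths in mm; the calibration is good to about 2 mm. A picture is of the moment at which its call begins.
- job_done(): hands the job in, once; it reports no verdict.
Trained networks look in the newest picture that a camera, given by its name, has taken for a name from the list of things; names that differ only in an ending like _2 or _b are one class to them, and where a whole thing is asked for, a point or a joint stands for the part that bears it (a point fixed in the world has none). Each returns a list of dicts, best first, with "score" (0 to 1); they miss things now and then, are a little off and sometimes report something else, mostly with a low value. They report only what shows in the picture. A call takes as long as a camera call. They do not tell look-alikes from the thing itself.
- find_in(camera, name): "at" ([x, y, z] in mm, in world coordinates, good to about 4 mm: the middle of the surface that is visible of it).
- outline_of(camera, name): "mask" (400x640 bool, what is visible of it).
- landmark_of(camera, name): "at" ([x, y, z] in mm, in world coordinates, good to about 4 mm: a listed point, or the origin of a listed thing).
The state is a dict: "time_s": time; "qpos": joint angles; "qvel": joint speeds; "effort": joint torques, N m; "tool_pos": TCP position; "eef_rot": TCP orientation; "contact_force": force on the tool from outside, world axes, zero at the start; "wrist_torque": the same for the moment, N m; "opening": opening from 0.0 (shut) to 1.0 (fully open).
Only numpy, scipy, OpenCV 4.12 (cv2) and the standard library are available. Lean on these libraries where they do the work, as an engineer would, in place of code of your own. Each camera call takes 0.05 s, during which the arm holds its last target.

## Working session

There is one attempt and no reset: what is moved stays moved. The work goes in short steps, Python scripts to look and compute and a tool call to move; the robot and the scene stay as the last step left them, time stands still between calls to the robot, and variables do not carry over. Pictures are saved under pics/ and viewed, and the job is handed in when it is done.

Besides the shell and the picture viewer there is one more tool, called after "Call:" by a JSON object that holds its "op" and its "data", one argument or row to a line. drive_tool: Moves the arm, as the interface text tells. Its arguments: {"type":"object","properties":{"commands":{"type":"array"}},"required":["commands"]}

```bash
mkdir -p pics
cat > h.py <<'E'
import numpy as np,cv2
from workcell import *
def snap(n,f):
    c=camera(n); cv2.imwrite(f,c["image"][:,:,::-1]); return c
def w2c(c,p):
    R=cv2.Rodrigues(np.array(c["rvec"],float))[0]
    q=R@np.array(p,float)+np.array(c["tvec"]).ravel(); u=np.array(c["K"])@q
    return u[:2]/u[2]
def cloud(c):
    z=c["z_map"].astype(float);K=np.array(c["K"]);v,u=np.mgrid[:400,:640]
    P=np.stack([(u-K[0,2])/K[0,0]*z,(v-K[1,2])/K[1,1]*z,z],-1)
    R=cv2.Rodrigues(np.array(c["rvec"],float))[0]
    W=(P-np.array(c["tvec"]).ravel())@R; W[z<=0]=np.nan
    return W
E
python3 - <<'E'
from h import *
s=observe();print({k:np.round(v,3).tolist() for k,v in s.items()}, pinch_z)
for n in("top","scene"):
    c=snap(n,f"pics/{n}0.png")
    for k in("blue_tote","blue_tote_left_clip_tab","blue_tote_right_clip_tab","blue_tote_lid_handle","mat_top","red_tote_lid_handle"):
        for d in landmark_of(n,k)[:4]: print(n,k,round(d["score"],2),np.round(d["at"]),np.round(w2c(c,d["at"])))
E
```

```text
{'time_s': 0.0, 'qpos': [-1.196, 0.494, 1.346, -0.0, 1.302, -0.095], 'qvel': [-0.001, -0.0, -0.001, -0.001, 0.001, 0.002], 'effort': [0.001, -87.882, -38.185, 0.071, 0.053, -0.0], 'tool_pos': [282.808, -556.944, 213.34], 'eef_rot': [0.165, -0.165, 0.688, -0.687], 'contact_force': [0.625, 0.259, -0.136], 'wrist_torque': [0.001, 0.009, 0.028], 'opening': 0.999} 18.8
top blue_tote_left_clip_tab 0.67 [ 516. -200.   96.] [382. 154.]
top blue_tote_right_clip_tab 0.77 [ 518. -420.   98.] [456. 153.]
top blue_tote_lid_handle 0.85 [ 515. -306.  121.] [419. 153.]
top red_tote_lid_handle 0.93 [541.  -7. 118.] [317. 145.]
scene blue_tote_left_clip_tab 0.62 [ 512. -203.   97.] [246. 226.]
scene blue_tote_right_clip_tab 0.48 [ 518. -414.   97.] [172. 230.]
scene blue_tote_lid_handle 0.96 [ 518. -308.  120.] [208. 222.]
scene mat_top 0.96 [510. 332.   5.] [422. 239.]
scene red_tote_lid_handle 0.65 [544.  -0. 121.] [315. 223.]
```

View pics/top0.png

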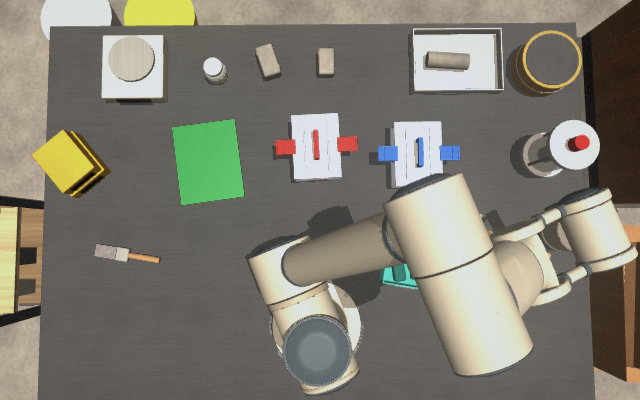

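View pics/scene0.png

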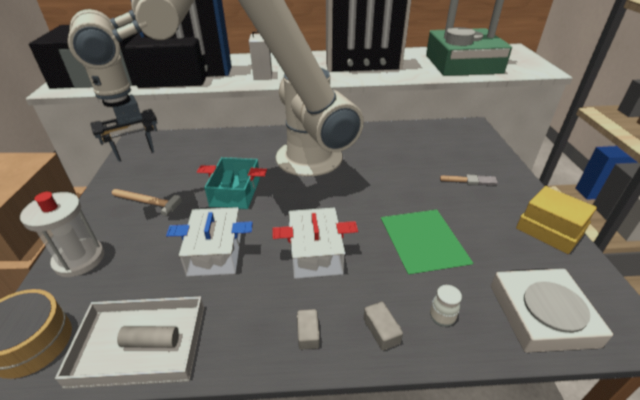

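```bash
cat > m.py <<'E'
from h import *
def rect(P):
    r=cv2.minAreaRect(P.astype(np.float32)); return np.round(r[0],1),np.round(r[1],1),round(r[2],2)
E
python3 - <<'E'
from m import *
for n in("top","scene"):
    c=camera(n);W=cloud(c);hsv=cv2.cvtColor(c["image"],cv2.COLOR_RGB2HSV)
    x,y,z=W[...,0],W[...,1],W[...,2]
    near=(abs(x-515)<140)&(abs(y+308)<150)
    blue=(hsv[...,0]>100)&(hsv[...,0]<128)&(hsv[...,1]>120)&near
    for nm,m in(("handle",blue&(abs(y+306)<40)&(z>117)),("left",blue&(y>-235)&(z>85)),("right",blue&(y<-380)&(z>85))):
        print(n,nm,m.sum(),np.round(np.median(W[m],0),1),rect(W[m][:,:2]),np.round(np.percentile(z[m],[5,50,95]),1))
        d=np.linalg.svd(W[m][:,:2]-W[m][:,:2].mean(0))[2][0];print("   axis deg",np.degrees(np.arctan2(d[1],d[0])))
    m=near&(z>83)&(z<97)&(hsv[...,1]<50)
    print(n,"lid",m.sum(),rect(W[m][:,:2]),np.median(z[m]))
    # mat
    g=(hsv[...,0]>45)&(hsv[...,0]<75)&(hsv[...,1]>120)&(abs(x-510)<200)&(abs(y-332)<200)
    print(n,"mat",g.sum(),rect(W[g][:,:2]),np.median(z[g]))
    if n=="top": cv2.imwrite("pics/crop.png",cv2.resize(c["image"][100:210,280:480,::-1],None,fx=4,fy=4,interpolation=2))
E
```

```text
top handle 122 [ 521.6 -307.5  124.8] (array([ 517.4, -307.4]), array([13.5, 81.2]), 89.49) [120.  124.8 130.3]
   axis deg 179.90172747141662
top left 242 [ 518.4 -211.4   95.7] (array([ 518.8, -211.3]), array([47.3, 44.1]), 89.9) [ 91.   95.7 101.5]
   axis deg -92.7143181863182
top right 238 [ 518.2 -405.5   96.6] (array([ 517.9, -405.8]), array([49.9, 41.1]), 87.6) [ 90.7  96.6 100.8]
   axis deg -88.02011427741648
top lid 2437 (array([ 519.6, -308.7]), array([143.3, 194. ]), 89.95) 90.21864039976244
top mat 4914 (array([511.1, 336.8]), array([248.9, 200.8]), 7.91) 3.971404917131447
scene handle 89 [ 524.1 -305.   124.9] (array([ 521.3, -305.1]), array([80. , 12.1]), 0.26) [120.2 124.9 127.6]
   axis deg -0.4345729917540005
scene left 177 [ 519.5 -211.3   96.2] (array([ 518. , -210.6]), array([46. , 48.5]), 0.72) [93.  96.2 98.9]
   axis deg -72.15583514507054
scene right 170 [ 520.  -403.7   96.2] (array([ 517. , -404.9]), array([49. , 46.6]), 89.07) [93.7 96.2 98.2]
   axis deg -104.4225547570885
scene lid 2059 (array([ 518.2, -308.6]), array([147.2, 199.4]), 89.52) 90.42966939445245
scene mat 3455 (array([510.3, 337.5]), array([247.6, 196.3]), 7.49) 4.57806959650733
```

View pics/crop.png

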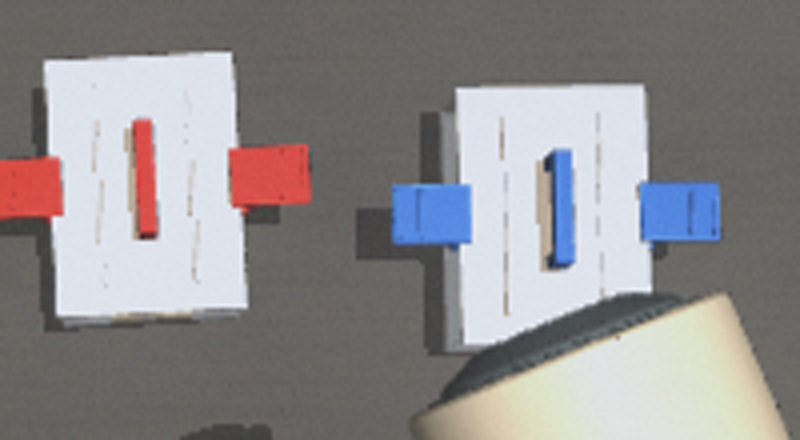

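Only one tote has blue clips and a blue handle, at top px (419,153). The others are the red one at (317,147) and the turquoise look-alike with red clips at (400,275). The crop confirms it is square to the world frame. The tote is at about (518,-308) with yaw 0, and the mat at about (511,337) with yaw about +7.7°. Next I'll work out the tool axes.

```bash
cat >> h.py <<'E'
from scipy.spatial.transform import Rotation as Ro
def rot(s): q=s["eef_rot"]; return Ro.from_quat([q[1],q[2],q[3],q[0]])
def goal(p,yaw,sgn=1):
    s=observe();R=rot(s);c,sn=np.cos(np.radians(yaw)),np.sin(np.radians(yaw))
    X=sgn*np.array([c,sn,0]);Z=sgn*np.array([-sn,c,0]);G=Ro.from_matrix(np.stack([X,[0,0,-1],Z],1))
    print("turn deg",np.round((R.inv()*G).as_rotvec(degrees=True),2),"shift cm cur axes",np.round(R.inv().apply(np.array(p)-s["tool_pos"])/10,2),"goal axes",np.round(G.inv().apply(np.array(p)-s["tool_pos"])/10,2))
    print("t",s["time_s"],np.round(s["tool_pos"],1),"F",np.round(s["contact_force"],1),"open",s["opening"],"q",np.round(s["qpos"],2))
E
python3 - <<'E'
from h import *
print(np.round(rot(observe()).as_matrix(),3))
for s in(1,-1): goal([518,-419,140],0,s)
E
```

```text
[[-0.892 -0.     0.453]
 [-0.453 -0.    -0.892]
 [ 0.    -1.     0.   ]]
turn deg [   0.   -153.09    0.  ] shift cm cur axes [-27.22   7.39  -1.69] goal axes [23.51  7.39 13.83]
t 0.8 [ 282.9 -557.3  213.9] F [ 0.1 -0.4  0.1] open 1.000927477570816 q [-1.2   0.49  1.35 -0.    1.3  -0.1 ]
turn deg [-0.   26.91  0.  ] shift cm cur axes [-27.22   7.39  -1.69] goal axes [-23.51   7.39 -13.83]
t 0.8 [ 282.9 -557.3  213.9] F [ 0.1 -0.4  0.1] open 1.000927477570816 q [-1.2   0.49  1.35 -0.    1.3  -0.1 ]
```

Call:
{"op": "drive_tool", "data": {
  "commands": [
    [0,9,0,0,0,0,1],
    [0,9,0,0,0,0,1],
    [0,8.9,0,0,0,0,1],
    [0,0,0,-4,0,-2.4,1],
    [0,0,0,-4,0,-2.4,1]
  ]
}}

```text
time_s: 1.42
tool_pos: [363.6, -508.9, 214.0]
eef_rot: [0.0, -0.0, -0.707, 0.707]
contact_force: [0.2, -0.1, 0.2]
opening: 0.484
```

Call:
{"op": "drive_tool", "data": {
  "commands": [
    [0,0,0,-4,0,-2.4,1],
    [0,0,0,-4,0,-2.4,1],
    [0,0,0,-4,1,-2.4,1],
    [0,0,0,-3.5,3,-1.8,1],
    [0,0,0,0,3,0,1]
  ]
}}

```text
time_s: 2.05
tool_pos: [520.4, -417.6, 143.1]
eef_rot: [-0.002, 0.001, -0.707, 0.707]
contact_force: [-0.1, 0.4, -0.3]
opening: 0.006
```

Run:
```python
from h import *
goal([518,-419,104],0,-1)
c=snap("scene","pics/a.png");I=c["image"][150:300,120:300,::-1];cv2.imwrite("pics/a.png",cv2.resize(I,None,fx=4,fy=4))
```

```text
turn deg [-0.02  0.18 -0.06] shift cm cur axes [0.24 3.91 0.14] goal axes [0.24 3.91 0.14]
t 2.05 [ 520.4 -417.6  143.1] F [-0.1  0.4 -0.3] open 0.005654535918086668 q [-0.77  0.62  1.31  0.    1.21  0.8 ]
```

View pics/a.png

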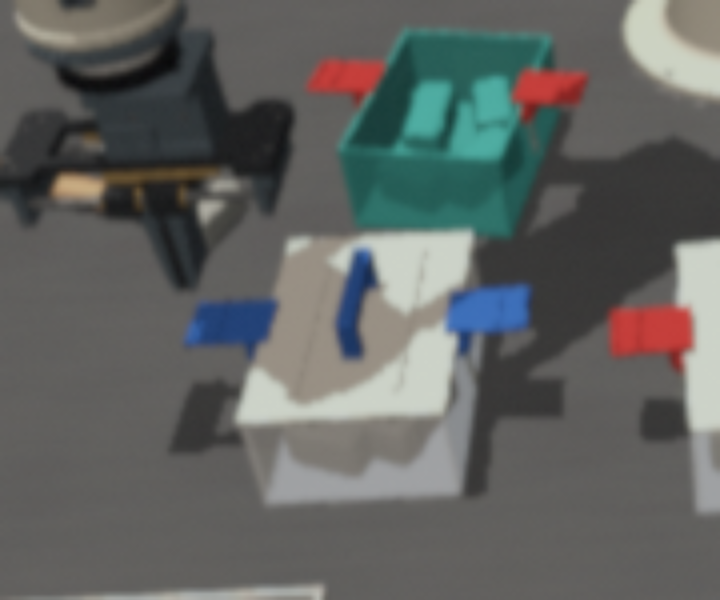

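Crop: the closed fingertips are at crop px (180,285), above the right tab at (235,325), and both clips are closed. Pressing now.

Call:
{"op": "drive_tool", "data": {
  "commands": [
    [0,0,0,0,2,0,1],
    [0,0,0,0,2,0,1],
    [0,0,0,0,0.8,0,1],
    [0,0,0,0,0.8,0,1],
    [0,0,0,0,0.5,0,1]
  ]
}}

```text
time_s: 2.72
tool_pos: [518.3, -420.5, 83.9]
eef_rot: [-0.0, -0.001, -0.706, 0.708]
contact_force: [-0.1, -2.1, 2.1]
opening: 0.001
```

Call:
{"op": "drive_tool", "data": {
  "commands": [
    [0,0,0,0,0.4,0,1],
    [0,0,0,0,0.4,0,1],
    [0,0,0,0,0.3,0,1],
    [0,0,0,0,0,0,1]
  ]
}}

```text
time_s: 3.22
tool_pos: [517.8, -419.0, 71.6]
eef_rot: [-0.0, -0.0, 0.707, -0.707]
contact_force: [-1.0, 1.1, 0.1]
opening: 0.002
```

Run:
```python
from h import *
goal([518,-419,160],0,-1)
c=snap("scene","pics/b.png");I=c["image"][150:300,120:300,::-1];cv2.imwrite("pics/b.png",cv2.resize(I,None,fx=4,fy=4))
```

```text
turn deg [0.03 0.02 0.02] shift cm cur axes [-0.02 -8.84 -0.  ] goal axes [-0.02 -8.84  0.  ]
t 3.225 [ 517.8 -419.    71.6] F [-1.   1.1  0.1] open 0.001679665350796949 q [-0.77  0.7   1.38  0.    1.07  0.8 ]
```

View pics/b.png

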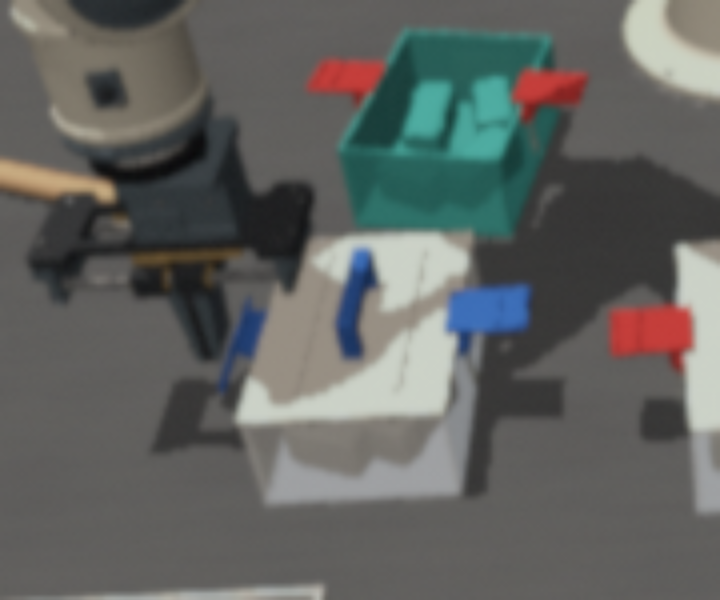

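The right clip has swung open (crop px (245,340)). Moving to the left tab.

Call:
{"op": "drive_tool", "data": {
  "commands": [
    [0,0,0,0,-4.5,0,1],
    [0,0,0,0,-4.5,-1,1],
    [0,0,0,0,0,-5,1],
    [0,0,0,0,0,-5,1],
    [0,0,0,0,0,-5,1]
  ]
}}

```text
time_s: 3.9
tool_pos: [517.7, -257.8, 162.2]
eef_rot: [-0.0, -0.0, -0.707, 0.707]
contact_force: [1.2, 1.0, 0.7]
opening: 0.005
```

Call:
{"op": "drive_tool", "data": {
  "commands": [
    [0,0,0,0,0,-4,1],
    [0,0,0,0,0,-2.2,1],
    [0,0,0,0,3,0,1],
    [0,0,0,0,2.5,0,1],
    [0,0,0,0,0,0,1]
  ]
}}

```text
time_s: 4.53
tool_pos: [517.1, -197.2, 105.7]
eef_rot: [-0.001, -0.001, 0.708, -0.707]
contact_force: [0.5, 0.6, 0.1]
opening: 0.001
```

Run:
```python
from h import *
goal([518,-197,73],0,-1)
```

```text
turn deg [0.06 0.   0.14] shift cm cur axes [-0.1   3.27 -0.01] goal axes [-0.09  3.27 -0.02]
t 4.525 [ 517.1 -197.2  105.7] F [0.5 0.6 0.1] open 0.0012101659306064253 q [-0.47  0.53  1.64 -0.    0.97  1.1 ]
```

Call:
{"op": "drive_tool", "data": {
  "commands": [
    [0,0,0,0,0.8,0,1],
    [0,0,0,0,0.8,0,1],
    [0,0,0,0,0.6,0,1],
    [0,0,0,0,0.6,0,1],
    [0,0,0,0,0.5,0,1]
  ]
}}

```text
time_s: 5.15
tool_pos: [517.9, -197.4, 73.7]
eef_rot: [-0.0, 0.0, -0.707, 0.707]
contact_force: [1.1, 0.4, -0.6]
opening: 0.006
```

Call:
{"op": "drive_tool", "data": {
  "commands": [
    [0,0,0,0,0,0,1],
    [0,0,0,0,-4.5,0,1],
    [0,0,0,0,-4.5,0,1],
    [0,0,0,0,-2,2,-1],
    [0,0,0,0,0,4,-1]
  ]
}}

```text
time_s: 5.78
tool_pos: [518.8, -257.6, 186.3]
eef_rot: [-0.002, -0.0, -0.706, 0.708]
contact_force: [1.0, 0.9, 0.0]
opening: 0.19
```

Call:
{"op": "drive_tool", "data": {
  "commands": [
    [0,0,0,0,0,3,-1],
    [0,0,0,0,0,2,-1],
    [0,0,0,0,0,0,-1]
  ]
}}

```text
time_s: 6.15
tool_pos: [517.8, -308.1, 183.8]
eef_rot: [0.0, -0.0, -0.707, 0.707]
contact_force: [-0.2, 0.9, 0.3]
opening: 0.518
```

Run:
```python
from h import *
goal([518,-307,99],0,-1)
c=snap("scene","pics/c.png");I=c["image"][150:300,120:300,::-1];cv2.imwrite("pics/c.png",cv2.resize(I,None,fx=4,fy=4))
```

```text
turn deg [-0.   -0.06  0.  ] shift cm cur axes [-0.02  8.48 -0.11] goal axes [-0.02  8.48 -0.11]
t 6.15 [ 517.8 -308.1  183.8] F [-0.2  0.9  0.3] open 0.5178253485426976 q [-0.64  0.49  1.44 -0.    1.21  0.94]
```

View pics/c.png

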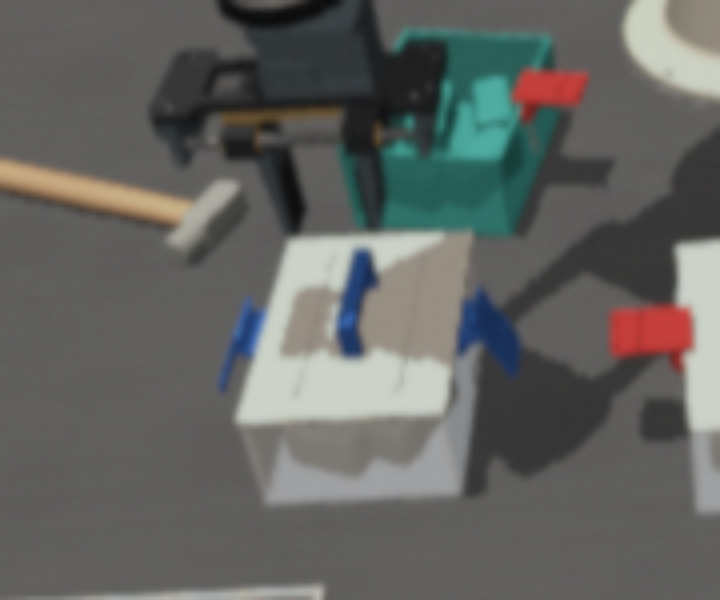

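Both clips are swung out (crop px (240,340) and (490,335)). Descending on the handle.

Call:
{"op": "drive_tool", "data": {
  "commands": [
    [0,0,0,0,3,0,-0.6],
    [0,0,0,0,2.5,0,-0.6],
    [0,0,0,0,1.8,0,-0.6],
    [0,0,0,0,1.0,0,-0.6],
    [0,0,0,0,0,0,0.2]
  ]
}}

```text
time_s: 6.82
tool_pos: [517.8, -306.5, 100.6]
eef_rot: [0.0, -0.001, 0.707, -0.707]
contact_force: [0.2, 0.4, 0.2]
opening: 0.722
```

Call:
{"op": "drive_tool", "data": {
  "commands": [
    [0,0,0,0,0,0,1],
    [0,0,0,0,0,0,1],
    [0,0,0,0,0,0,1],
    [0,0,0,0,0,0,1],
    [0,0,0,0,0,0,1]
  ]
}}

```text
time_s: 7.45
tool_pos: [517.9, -307.3, 101.0]
eef_rot: [-0.0, 0.0, -0.707, 0.707]
contact_force: [-1.0, -2.0, 0.2]
opening: 0.177
```

Call:
{"op": "drive_tool", "data": {
  "commands": [
    [0,0,0,0,0,0,1],
    [0,0,0,0,-0.5,0,1],
    [0,0,0,0,-0.8,0,1],
    [0,0,0,0,-1,0,1],
    [0,0,0,0,-1,0,1]
  ]
}}

```text
time_s: 8.07
tool_pos: [518.0, -307.2, 134.8]
eef_rot: [-0.0, 0.0, -0.707, 0.707]
contact_force: [0.0, -0.8, -4.0]
opening: 0.152
```

Run:
```python
from h import *
goal([511,337,200],7.7,-1)
c=snap("scene","pics/d.png");I=c["image"][150:300,120:300,::-1];cv2.imwrite("pics/d.png",cv2.resize(I,None,fx=4,fy=4))
```

```text
turn deg [-0.01 -7.68 -0.02] shift cm cur axes [  0.67  -6.52 -64.42] goal axes [ -7.94  -6.52 -63.93]
t 8.075 [ 518.  -307.2  134.8] F [ 0.  -0.8 -4. ] open 0.15223574723773106 q [-0.63  0.55  1.49  0.    1.1   0.94]
```

View pics/d.png

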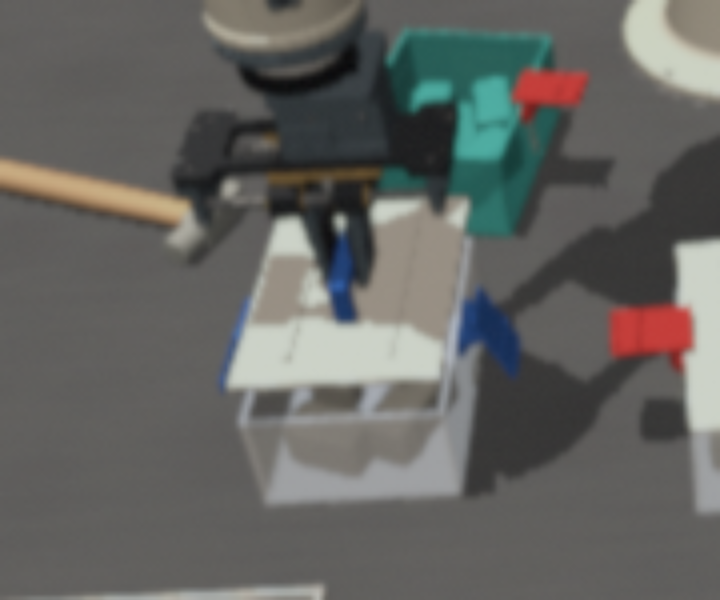

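The lid is up and level, and the wrist force reads 4 N. Raising it and carrying it over.

Call:
{"op": "drive_tool", "data": {
  "commands": [
    [0,0,0,0,-2,0,1],
    [0,0,0,0,-2.5,0,1],
    [0,0,0,0,-2.5,0,1],
    [0,0,0,0,-1,-1,1],
    [0,0,0,0,0,-2.4,1]
  ]
}}

```text
time_s: 8.75
tool_pos: [517.9, -272.5, 214.0]
eef_rot: [0.0, -0.001, -0.707, 0.707]
contact_force: [0.4, 0.8, -3.8]
opening: 0.147
```

Call:
{"op": "drive_tool", "data": {
  "commands": [
    [0,0,0,0,0,-4,1],
    [0,0,0,0,0,-5,1],
    [0,0,0,0,0,-5,1],
    [0,0,0,0,0,-5,1],
    [0,0,0,0,0,-5,1]
  ]
}}

```text
time_s: 9.38
tool_pos: [516.2, -30.1, 212.8]
eef_rot: [-0.0, -0.001, 0.707, -0.707]
contact_force: [0.9, 1.2, -3.8]
opening: 0.151
```

Call:
{"op": "drive_tool", "data": {
  "commands": [
    [0,0,0,0.1,0,-5,1],
    [0,0,0,0.1,0,-5,1],
    [0,0,0,0.2,0,-5,1],
    [0,0,0,0.2,0,-5,1],
    [0,0,0,0.1,0,-5,1]
  ]
}}

```text
time_s: 10.0
tool_pos: [508.4, 219.3, 212.8]
eef_rot: [0.0, 0.001, -0.707, 0.707]
contact_force: [0.7, -0.4, -3.1]
opening: 0.149
```

Call:
{"op": "drive_tool", "data": {
  "commands": [
    [0,0,0,0,0,-5,1],
    [0,0,0,0,0,-4,1],
    [0,-2.6,0,0,0,-2,1],
    [0,-2.6,0,0,0,-1,1],
    [0,-2.5,0,0,0,0,1]
  ]
}}

```text
time_s: 10.62
tool_pos: [509.6, 336.7, 213.4]
eef_rot: [-0.049, 0.049, -0.705, 0.706]
contact_force: [0.0, -0.1, -3.2]
opening: 0.148
```

Call:
{"op": "drive_tool", "data": {
  "commands": [
    [0,0,0,0,0,0,1],
    [0,0,0,0,0,0,1]
  ]
}}

```text
time_s: 10.88
tool_pos: [510.1, 336.1, 213.9]
eef_rot: [-0.047, 0.047, -0.705, 0.706]
contact_force: [0.4, 0.0, -3.7]
opening: 0.153
```

Run:
```python
from m import *
goal([511,337,28],7.7,-1)
for n in("scene","top"):
    c=snap(n,f"pics/e_{n}.png");W=cloud(c);hsv=cv2.cvtColor(c["image"],cv2.COLOR_RGB2HSV)
    x,y,z=W[...,0],W[...,1],W[...,2];z_=z[np.isfinite(z)]
    tz=observe()["tool_pos"][2]
    m=(abs(z-(tz-10))<10)&(abs(x-511)<160)&(abs(y-337)<130)&(hsv[...,1]<60)&(hsv[...,2]>130)
    if m.sum()>20: print(n,m.sum(),rect(W[m][:,:2]),np.median(z[m]),tz)
    g=(hsv[...,0]>45)&(hsv[...,0]<75)&(hsv[...,1]>120)&(abs(x-510)<200)&(abs(y-332)<200)
    if g.sum()>50: print("mat",rect(W[g][:,:2]))
```

```text
turn deg [-0.01 -0.05  0.02] shift cm cur axes [-0.1  18.59 -0.08] goal axes [-0.1  18.59 -0.08]
t 10.875 [510.1 336.1 213.9] F [ 0.4  0.  -3.7] open 0.15287935862503094 q [ 0.48  0.47  1.38 -0.    1.29  1.92]
scene 1739 (array([510.7, 337.5]), array([197.9, 144.6]), 6.94) 203.57476816237238 213.90375096947778
mat (array([509.8, 338.2]), array([248.1, 196.5]), 7.8)
top 788 (array([511.3, 336.4]), array([193.9, 143.4]), 7.79) 202.8650223262589 213.91017417391868
mat (array([521.2, 267.5]), array([251.2,  66.2]), 5.59)
```

View pics/e_scene.png

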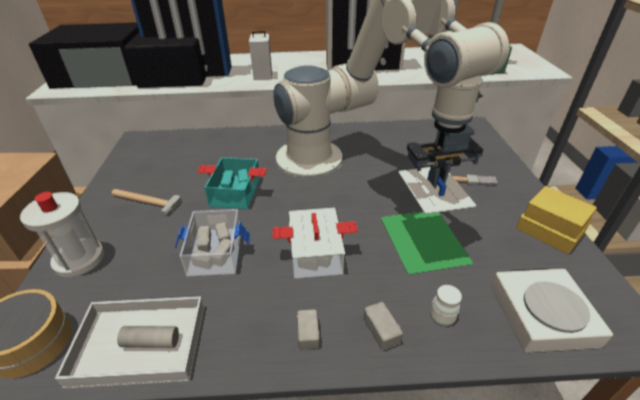

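The picture shows the lid held level above the mat (430,240), centred to about 1 mm and 1°. Blue tote is open at (212,240), red tote untouched. Lowering it. Contact is expected at TCP z of about 26.

Call:
{"op": "drive_tool", "data": {
  "commands": [
    [0,0,0,0,3,0,1],
    [0,0,0,0,4,0,1],
    [0,0,0,0,4,0,1],
    [0,0,0,0,3,0,1],
    [0,0,0,0,2,0,1]
  ]
}}

```text
time_s: 11.6
tool_pos: [509.8, 336.3, 52.4]
eef_rot: [-0.047, 0.048, -0.705, 0.706]
contact_force: [-0.2, -0.6, -2.2]
opening: 0.15
```

Call:
{"op": "drive_tool", "data": {
  "commands": [
    [0,0,0,0,1.2,0,1],
    [0,0,0,0,0.7,0,1],
    [0,0,0,0,0.3,0,1],
    [0,0,0,0,0.2,0,1],
    [0,0,0,0,0,0,1]
  ]
}}

```text
time_s: 12.22
tool_pos: [510.4, 336.9, 30.3]
eef_rot: [0.048, -0.047, 0.706, -0.705]
contact_force: [-0.9, -0.0, -2.9]
opening: 0.148
```

Call:
{"op": "drive_tool", "data": {
  "commands": [
    [0,0,0,0,0.2,0,1],
    [0,0,0,0,0.1,0,1],
    [0,0,0,0,0.05,0,1],
    [0,0,0,0,0,0,1]
  ]
}}

```text
time_s: 12.72
tool_pos: [510.2, 336.8, 26.4]
eef_rot: [-0.048, 0.048, -0.705, 0.706]
contact_force: [0.3, 0.9, -3.3]
opening: 0.154
```

Call:
{"op": "drive_tool", "data": {
  "commands": [
    [0,0,0,0,0.05,0,1],
    [0,0,0,0,0.05,0,1],
    [0,0,0,0,0,0,1]
  ]
}}

```text
time_s: 13.1
tool_pos: [510.3, 336.8, 26.0]
eef_rot: [0.048, -0.047, 0.706, -0.705]
contact_force: [-2.8, -1.2, 7.0]
opening: 0.148
```

Contact: the force reversed from -3 N to +7 N. Releasing.

Call:
{"op": "drive_tool", "data": {
  "commands": [
    [0,0,0,0,0,0,0.5],
    [0,0,0,0,0,0,0.2],
    [0,0,0,0,0,0,0],
    [0,0,0,0,0,0,-0.1],
    [0,0,0,0,0,0,-0.1]
  ]
}}

```text
time_s: 13.72
tool_pos: [510.2, 336.8, 25.4]
eef_rot: [0.048, -0.048, 0.706, -0.706]
contact_force: [0.3, -0.6, 0.3]
opening: 0.55
```

Call:
{"op": "drive_tool", "data": {
  "commands": [
    [0,0,0,0,-1,0,-0.1],
    [0,0,0,0,-3,0,-0.1],
    [0,0,0,0,-5,0,-0.1],
    [0,0,0,0,-5,0,-0.1],
    [0,0,0,0,-5,0,-0.1]
  ]
}}

```text
time_s: 14.35
tool_pos: [510.0, 336.7, 217.9]
eef_rot: [0.048, -0.047, 0.706, -0.705]
contact_force: [-0.0, 0.0, 0.2]
opening: 0.552
```

Call:
{"op": "drive_tool", "data": {
  "commands": [
    [0,0,0,5,0,0,-0.1],
    [0,0,0,5,0,0,-0.1],
    [0,0,0,3,0,0,-0.1],
    [0,0,0,0,0,0,-0.1],
    [0,0,0,0,0,0,-0.1]
  ]
}}

```text
time_s: 14.98
tool_pos: [382.2, 319.6, 216.0]
eef_rot: [0.048, -0.047, 0.706, -0.705]
contact_force: [0.5, -0.4, -0.1]
opening: 0.546
```

Run:
```python
from m import *
goal([511,337,28],7.7,-1)
for n in("scene","top"):
    c=snap(n,f"pics/f_{n}.png");W=cloud(c);hsv=cv2.cvtColor(c["image"],cv2.COLOR_RGB2HSV)
    x,y,z=W[...,0],W[...,1],W[...,2]
    m=(abs(z-15)<8)&(abs(x-511)<120)&(abs(y-337)<100)&(hsv[...,1]<60)&(hsv[...,2]>110)
    if m.sum()>20: print(n,m.sum(),rect(W[m][:,:2]),np.percentile(z[m],[10,50,90]))
    g=(hsv[...,0]>45)&(hsv[...,0]<75)&(hsv[...,1]>120)&(abs(x-510)<200)&(abs(y-332)<200)
    print("mat",rect(W[g][:,:2]))
```

```text
turn deg [ 0.03  0.02 -0.08] shift cm cur axes [-12.97  18.82   0.02] goal axes [-13.   18.8   0. ]
t 14.975 [382.2 319.6 216. ] F [ 0.5 -0.4 -0.1] open 0.5464833682167607 q [ 0.58  0.31  1.65 -0.    1.18  2.01]
scene 1897 (array([505. , 340.8]), array([209.6, 150.5]), 7.43) [13.40543535 15.58072244 17.86765673]
mat (array([509.8, 337.7]), array([248.6, 195.9]), 7.41)
top 1744 (array([511.2, 336.5]), array([195.5, 142.3]), 7.85) [10.58613165 15.00600587 19.47142303]
mat (array([511.3, 336. ]), array([248. , 198.3]), 7.41)
```

View pics/f_scene.png

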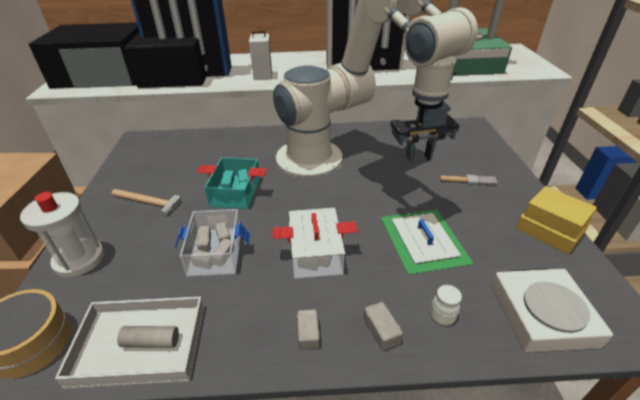

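View pics/f_top.png

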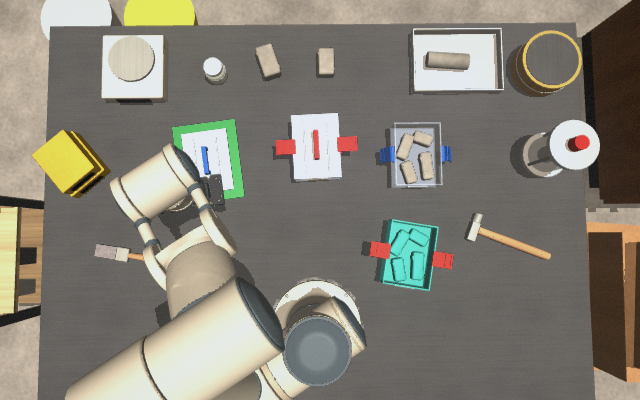

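The lid lies flat and centred on the mat (scene px (426,240)), handle up. The blue clips are out at scene px (181,237) and (243,235). The red tote is shut and the turquoise one untouched.

```bash
python3 -c "
from workcell import *
print(job_done())"
```

```text
the job is handed in; nothing more can be done
None
```

I flipped both blue clips off by pressing their tabs, lifted the lid by its blue handle, and set it down on the green mat. I handed the job in at about 15 s of the 61 s allowed.

- **Lid position:** The top camera puts the lid centre at (511.2, 336.5) mm against the mat centre at (511.3, 336.0). Their yaws are 7.85° and 7.4°, so the long sides line up to about 0.4°.
- **Lid attitude:** It lies flat with the plate top at about z = 15 mm, as expected, and handle up. Touchdown read about 7 N. The fingers were then opened and the arm moved clear, with contact force at about zero.
- **Clips and other totes:** In the last pictures both blue clips stay swung out, the red tote is shut, and the turquoise look-alike is untouched.
- **One disagreement:** The scene camera's outline of the lid came out oversized (210 x 150 mm), so its centre was about 5 mm off. That outline probably took in the lid's sides too, so I relied on the top view. In the scene picture the lid looks centred.

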